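# Pin the sled, then hover the load block over the test coupon

## Robot

A 6-joint arm with a two-finger parallel gripper is mounted at the origin on the work surface. World frame = base frame: x ahead of the robot, y to its left, z up, the work surface at z = 0. Lengths are in mm, angles in rad, forces in N, time in s.
With the tool pointing down it reaches from about 275 to 750 mm from the base axis. Payload 10.2 kg.
Tool frame: the origin (TCP) lies on the front face of the gripper's body, between the roots of the fingers; the fingertips stand 73 mm ahead of it and the grasp point (between the pads) lies 54 mm ahead of it; z points along the fingers, y is the line along which they close (so a half turn about z gives the same grasp; the last joint's range is limited). The gripper opens to 85 mm and grips with 20 to 120 N. Pads are 22 mm wide; open, the fingers measure 114 mm over their backs; the gripper's body (76 mm by 85 mm) begins 54 mm behind the grasp point. The pads swing forward as they close: fully open they stand 13 mm farther back than shut.
Start: joints at [0.956, 0.313, 1.498, -0, 1.331, -0.223], TCP at [200.486, 485.219, 303.894] pointing down, gripper open.
Joint ranges: [-2.94, 2.94], [-0.97, 2.17], [0.19, 2.56], [-1.23, 4.37], [0.02, 3.11], [-2.88, 2.88]. Speed limits (rad/s): [2.39, 2.39, 3.01, 3.14, 3.14, 3.14].

## Interface

Orientations are given as a unit quaternion [w, x, y, z].
In Python, from rig import * gives the robot as it stands.
- The arm moves only by the tool step_arm, never from a script. Its argument "plan" is a list of rows, each an object with "offset": the shift along the tool's x, y, z in cm, a list of three; "rot": the turn, a rotation vector about the tool's x, y, z in degrees, a list of three; "gripper": the finger opening in cm, from 0 to 8.54. In form: [{"offset": [x, y, z], "rot": [wx, wy, wz], "gripper": gripper}, ...]. A call has 1 to 12 rows; each row is the pose to reach, as a shift and turn from the pose commanded when the call began, along the tool's axes at that moment; what a row does not reach only later rows make up. A row lasts 1/10 s, in which the tool goes at most 50 mm and 8.59 degrees, less where a joint would pass 70% of its speed; a pose out of reach is approached as far as the arm can. A call with a gripper value outside its range is refused whole. The fingers move at their own pace and stop on an object; "squeeze" is the grip in N (left out, the last holds). Time passes only in rows, so rows that repeat a pose let the fingers close. It gives the time, the measured TCP pose, the force, the opening and the grip force at its end, in the units of the state.
- sense(): the state, without advancing time (a new reading comes with each control period).
- capture(name): name is "scene" or "top" or "wrist"; returns a dict with "color" (420x560x3 uint8, red, green, blue), "depth" (420x560 float32, mm along the optical axis (not along the pixel's ray), 0 where there is no reading), "vertical_fov" (degrees; the focal length in pixels is half the picture's height over the tangent of half this angle, whatever the lens; pixels are square), "cx", "cy" (the principal point, pixels), "k1" (the pictures are not rectified: a ray, as slopes to the right and down, at radius r is drawn at 1 + k1 r^2 times it, then the intrinsics apply), "rvec" (rotation vector, rad) and "tvec" (3), from world to camera coordinates, as OpenCV has them; the wrist camera has in their place "mount" (4x4, takes a point from camera to tool coordinates, whose origin is the TCP and whose axes are the flange's). Camera axes: x right, y down, z forward; pixel columns grow to the right and rows downward; lengths in mm; the calibration is good to about 2 mm. A picture is of the moment at which its call begins: read the wrist's pose just before it.
- finish_job(): hands the job in; it is judged then, once.
The state is a dict: "time_s": time; "joints": joint angles; "dq": joint speeds; "tau": joint torques, N m; "eef_pos": TCP position; "ee_rot": TCP orientation; "force": force on the tool from outside, world axes, zero at the start; "wrist_torque": the same for the moment, N m; "grip_width": opening from 0.0 (shut) to 1.0 (fully open); "grip_force": force on a finger pad.
Only numpy, scipy, OpenCV 4.12 (cv2) and the standard library are available. Lean on these libraries where they do the work, as an engineer would, in place of code of your own. Each camera call takes 0.05 s, during which the arm holds its last target. There are 200 camera calls.

## Task

Get the tack tester ready for a timed drop: take the headed pin from its rack, push it down through the fork and lug holes until its head is fully home, and let go of it. Then pick up the rectangular load block by its fin, carry it over the top of the guard screen and stop with it hovering about 10 mm above the dark steel coupon, upright, centred and squared up lengthwise with it, without the block ever touching the tester. Finish while still holding the block there; do not touch the guard screen and leave the two hooked weights and the tape roll alone.

Things in the scene. Friction and masses are not known exactly. Their poses are not given: they have to be found in the camera images.
- pin: Steel headed pin, upright in its rack at the start, head up. Round shank 10 mm in diameter, 38 mm long, chamfered tip; cylindrical head 22 mm in diameter, 20 mm tall. About 60 to 90 g. Origin at the centre of the tip (lower end), z up: head underside at z = 38 mm, top at 58 mm. Starts with its tip 6 mm above the table. Grip it by the head, from above.
- rack: Black plastic block 54 x 54 x 44 mm, fixed, with one upright through hole of 13 mm diameter in the middle; the pin stands in it with its head resting on the top, so it must be lifted straight up by more than 38 mm. Origin at the centre of the underside, z up.
- rig: Tack tester, fixed: base plate 240 x 110 x 8 mm; along its x axis a steel fork, 44 mm wide, at the -x end (top 50 mm above the table, the highest part) and an aluminium specimen sled at the +x end (top at 42 mm), whose lug lies between the fork arms, holes in line. A dark steel coupon lies on the sled. Origin at the centre of the plate's underside, on the table, z up.
- hole (a point): Mouth of the pin hole: its centre at the top face of the upper fork arm, 85 mm from the tester's origin along its -x, 50 mm above the table; z up. Hole 12 mm in diameter, chamfered, running through fork, lug and fork to 28 mm below the mouth, free space below. The seated pin's head rests on this face, its tip 38 mm below this point (12 mm above the table).
- coupon (a point): Centre of the top face of the dark steel coupon, a flat rectangle 70 mm (along this frame's x) by 32 mm (along y), 3 mm thick, lying on the sled; 45 mm above the table, 45 mm from the tester's origin along its +x; z up.
- block: Load block, loose: plain steel 70 (x) x 32 (y) x 30 mm (z), with an upright black plastic fin on top as handle, 40 mm long (x), 14 mm thick (y), from 30 to 71 mm above the foot. 0.48 to 0.75 kg. Origin at the centre of its underside (foot), x along its length, z up. Grip the fin from above across its 14 mm. Stands on the table; its two ends are alike.
- guard: Guard screen, fixed: upright aluminium sheet 400 mm long (x), 6 mm thick, with a dark 10 mm round bar along its top edge, highest point 90 mm above the table; two feet 40 mm wide (y), 180 mm either side of the middle. Origin at the middle on the table, x along its length. It stands between the load block and the tester.
- hookweight: Bystander: round steel weight 48 mm in diameter, 34 mm high, with a thin wire hook on top to 71 mm. Origin at the centre of the underside. May have swapped places with the load block.
- hookweight_small: Bystander: round steel weight 38 mm in diameter, 26 mm high, with a wire hook to 63 mm. Origin at the centre of the underside.
- roll: Bystander: red tape roll lying flat, 110 mm outer diameter, 25 mm high. Origin at the centre of the underside.

How it is judged (in metres and radians):
On the way, in this order (a step that is already met when the one before it is completed fails the run):
1. the pin is pushed through fork and lug until its head is home, and let go (z of pin in the frame of hole below -0.0355 m and horizontal distance between pin and hole below 0.004 m and angle between the z axis of pin and the z axis of hole, either way round below 0.1 rad and contact force between the fingers and pin below 0.3 N), for 0.2 s.
2. the load block passes over the top of the guard screen (height (world z) of block above 0.09 m and y of block in the frame of guard between -0.045 and 0.045 m and x of block in the frame of guard between -0.2 and 0.2 m), for 0.02 s.
At the end, for the whole second after the job is handed in: Pin let go, head home on the fork within 2.5 mm. Block held still by the fingers alone, foot 4 to 17 mm above the coupon, centred within 7 mm, lengthwise within 0.12 rad (either way round), upright within 0.1 rad, not touching the tester. Bystanders within 20 mm of their start (all of step 1 and z of block in the frame of coupon between 0.004 and 0.017 m and horizontal distance between block and coupon below 0.007 m and angle between the x axis of block and the x axis of coupon, either way round below 0.12 rad and angle between block's own z axis and vertical below 0.1 rad and contact force between the fingers and block above 1 N and contact force between block and rig below 0.05 N and linear speed of block below 0.02 m/s and distance of each of hookweight, hookweight_small, roll from where it was at the start of the episode below 0.02 m); the arm keeps its last pose, push and grip.
It fails at once if the load block touches the tester (contact force between block and rig above 0.5 N).
It fails at once if the guard screen is touched (contact force between guard and anything else above 1 N).
It fails at once if the hooked weight is disturbed (distance of hookweight from where it was at the start of the episode above 0.02 m).
It fails at once if the small hooked weight is disturbed (distance of hookweight_small from where it was at the start of the episode above 0.02 m).
It fails at once if the tape roll is disturbed (distance of roll from where it was at the start of the episode above 0.02 m).
It also fails if it takes over 64 s, if anything falls off the work surface, if the arm or the gripper's body presses on something with over 40 N, if the wrist force passes 120 N, or if a joint passes its speed limit or range.

## Working session

There is one attempt and no reset: what is moved stays moved. The work goes in short steps, Python scripts to look and compute and a tool call to move; the robot and the scene stay as the last step left them, time stands still between calls to the robot, and variables do not carry over. Pictures are saved under pics/ and viewed, at most 10 in all, crops included, and the job is handed in when it is done.

Besides the shell and the picture viewer there is one more tool, called after "Emit:" as name(argument=value, ...) on one line, values as JSON. step_arm: Moves the arm, as the interface text tells. Its arguments: {"type":"object","properties":{"plan":{"type":"array"},"squeeze":{"type":"number"}},"required":["plan"]}

```bash
mkdir -p pics; ls; cat > h.py <<'E'
from rig import *
import numpy as np, cv2
from scipy.spatial.transform import Rotation as R
def cam(name):
    s=sense(); c=capture(name)
    f=210/np.tan(np.radians(c["vertical_fov"])/2)
    if "rvec" in c:
        Rw=cv2.Rodrigues(np.array(c["rvec"],float))[0]; t=np.array(c["tvec"],float).ravel()
        c["Rcw"]=Rw.T; c["o"]=-Rw.T@t
    else:
        q=s["ee_rot"]; Rt=R.from_quat([q[1],q[2],q[3],q[0]]).as_matrix(); M=np.array(c["mount"])
        c["Rcw"]=Rt@M[:3,:3]; c["o"]=Rt@M[:3,3]+np.array(s["eef_pos"])
    c["K"]=np.array([[f,0,c["cx"]],[0,f,c["cy"]],[0,0,1]]); c["D"]=np.array([c["k1"],0,0,0],float)
    return c
def rays(c,px):
    p=cv2.undistortPoints(np.array(px,float).reshape(-1,1,2),c["K"],c["D"]).reshape(-1,2)
    return np.c_[p,np.ones(len(p))]@c["Rcw"].T
def onplane(c,px,z):
    d=rays(c,px); return c["o"]+d*((z-c["o"][2])/d[:,2])[:,None]
def cloud(c):
    v,u=np.mgrid[0:420,0:560]; d=rays(c,np.c_[u.ravel(),v.ravel()])
    return (c["o"]+d*c["depth"].reshape(-1,1)).reshape(420,560,3)
def save(c,n): cv2.imwrite("pics/"+n+".png",c["color"][:,:,::-1])
E
python3 - <<'E'
from h import *
print(sense())
for n in("scene","top","wrist"):
    c=cam(n); save(c,n+"0"); print(n,c["o"],c["k1"],c["vertical_fov"],c["Rcw"][:,2])
    P=cloud(c); print(np.nanpercentile(P[...,2][c["depth"]>0],[1,25,50,75,99]))
a=[cv2.imread(f"pics/{n}0.png") for n in("scene","top")]
E
```

```text
pics
{'time_s': 0.0, 'joints': array([ 9.55592176e-01,  3.13416415e-01,  1.49845748e+00, -2.94128652e-05,
        1.33098601e+00, -2.23403493e-01]), 'dq': array([-0.00085504, -0.00050991,  0.00023133,  0.00110344,  0.00117911,
        0.00020341]), 'tau': array([-1.67824113e-03, -4.12241542e+01, -2.59744263e+01, -2.41333410e-04,
        4.12415306e-03,  1.50354174e-05]), 'eef_pos': array([200.38808798, 485.06427393, 303.34452249]), 'ee_rot': array([-2.44917839e-04,  1.94646248e-01,  9.80873303e-01, -5.84549686e-04]), 'force': array([-0.18025912,  0.37871865,  0.38870919]), 'wrist_torque': array([-0.0632804 ,  0.04773928, -0.05916585]), 'grip_force': 0.0, 'grip_width': 0.9995657265952126}
scene [1044.69348077 -115.17123691  913.13797279] -0.06817565910558077 52.83620475728798 [-0.50449646  0.1561291  -0.84918021]
[-7.52224676e+02 -1.20124150e+00  2.99426442e-01  1.83343364e+00
  2.65936796e+02]
top [ 340.54872825   28.48422969 1182.86613439] -0.16795977271354676 48.01797516563202 [ 1.89884769e-01 -6.39743461e-04 -9.81806175e-01]
[-7.49244377e+02 -2.66221772e+00 -3.64422036e-01  1.56667684e+00
  4.84825603e+02]
wrist [129.59731646 513.53208097 374.47620917] -0.09603641591417746 60.152914837922026 [ 0.27891126 -0.11560779 -0.95333276]
[ -0.71171054   0.63473079   1.23072584   2.0143989  317.38147419]
```

View pics/top0.png

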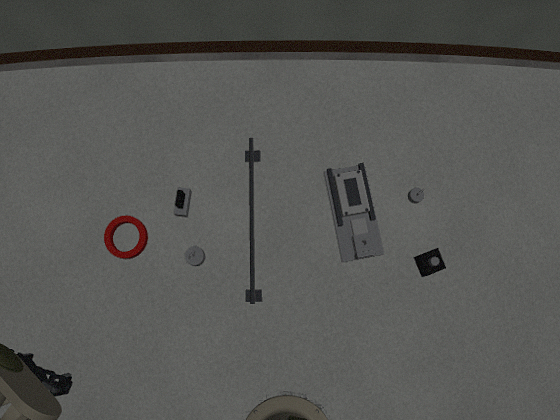

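View pics/scene0.png

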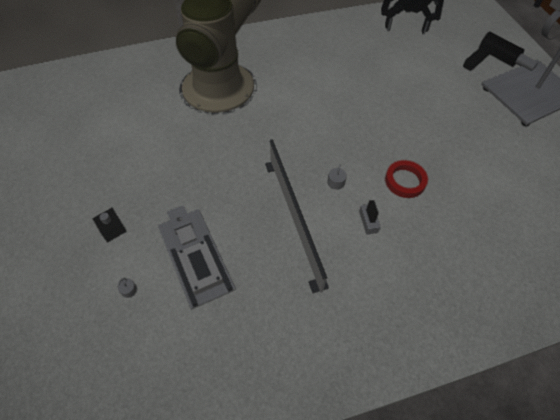

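Top view (up = +x, left = +y): pin and rack at (431,262), rig with fork at (363,243) and coupon at (352,191), small weight (416,195), guard along column 252, block at (182,202), hooked weight (195,256), roll (126,237). The scene view shows the same layout: block at (370,217), pin at (105,217).

```bash
python3 - <<'E'
from h import *
c=cam("top"); P=cloud(c); 
for n,px,z in [("pin",(435,262),64),("rack",(430,262),44),("forkend",(363,243),50),("coupon",(352,191),45),("block",(182,202),71),("hw",(195,256),34),("small",(416,195),26),("roll",(126,237),25),("g1",(251,138),90),("g2",(252,303),90)]:
    print(n,onplane(c,[px],z)[0].round(0),P[px[1],px[0]].round(0))
s=sense();q=s["ee_rot"];print(R.from_quat([q[1],q[2],q[3],q[0]]).as_matrix().round(3)); 
w=cam("wrist");print(np.array(w["mount"]).round(3))
E
```

```text
pin [ 429. -363.   64.] [ 429. -363.   66.]
rack [ 431. -357.   44.] [ 430. -351.   64.]
forkend [ 480. -190.   50.] [ 485. -198.    7.]
coupon [ 611. -169.   45.] [ 611. -169.   46.]
block [579. 249.  71.] [585. 254.  46.]
hw [452. 220.  34.] [452. 220.  35.]
small [ 604. -338.   26.] [ 600. -331.   46.]
roll [500. 399.  25.] [504. 407.  -1.]
g1 [734.  81.  90.] [734.  81.  91.]
g2 [338.  78.  90.] [338.  77.  91.]
[[-0.924  0.382 -0.   ]
 [ 0.382  0.924 -0.001]
 [ 0.    -0.001 -1.   ]]
[[ 0.0000e+00 -9.5300e-01 -3.0200e-01  7.6314e+01]
 [ 1.0000e+00 -0.0000e+00  1.0000e-03 -8.3400e-01]
 [-1.0000e-03 -3.0200e-01  9.5300e-01 -7.1068e+01]
 [ 0.0000e+00  0.0000e+00  0.0000e+00  1.0000e+00]]
```

```bash
cat >> h.py <<'E'
def tool():
    s=sense(); q=s["ee_rot"]; return np.array(s["eef_pos"]),R.from_quat([q[1],q[2],q[3],q[0]]).as_matrix(),s
def go(pts,yaw=None):
    "offsets (cm) to world TCP points; yaw = direction of tool x in world, deg, tool kept vertical"
    p,M,s=tool()
    for t in pts: print("off",((M.T@(np.array(t)-p))/10).round(2))
    if yaw is not None:
        a=np.radians(yaw); T=np.array([[np.cos(a),np.sin(a),0],[np.sin(a),-np.cos(a),0],[0,0,-1]])
        print("rot",np.degrees(R.from_matrix(M.T@T).as_rotvec()).round(2))
E
python3 -c "
from h import *
go([(340,380,300),(450,230,300),(500,60,300),(500,-120,285),(455,-275,270)],180)"
```

```text
off [-16.91  -4.39   0.36]
off [-32.81 -14.05   0.37]
off [-43.92 -27.85   0.38]
off [-50.79 -44.49   1.89]
off [-52.55 -60.53   3.4 ]
rot [-4.000e-02 -1.000e-02 -2.245e+01]
```

Emit:
step_arm(plan=[{"offset":[-4.2,-1.1,0.1],"rot":[0,0,-6],"gripper":8.5},{"offset":[-8.5,-2.2,0.1],"rot":[0,0,-12],"gripper":8.5},{"offset":[-12.7,-3.3,0.1],"rot":[0,0,-18],"gripper":8.5},{"offset":[-16.9,-4.4,0.2],"rot":[0,0,-22.4],"gripper":8.5},{"offset":[-20.9,-6.8,0.3],"rot":[0,0,-22.4],"gripper":8.5},{"offset":[-24.9,-9.2,0.3],"rot":[0,0,-22.4],"gripper":8.5},{"offset":[-28.8,-11.6,0.3],"rot":[0,0,-22.4],"gripper":8.5},{"offset":[-32.8,-14,0.4],"rot":[0,0,-22.4],"gripper":8.5},{"offset":[-35.6,-17.5,0.4],"rot":[0,0,-22.4],"gripper":8.5},{"offset":[-38.4,-21,0.4],"rot":[0,0,-22.4],"gripper":8.5},{"offset":[-41.2,-24.4,0.4],"rot":[0,0,-22.4],"gripper":8.5},{"offset":[-43.9,-27.9,0.4],"rot":[0,0,-22.4],"gripper":8.5}])

```text
time_s: 1.45
eef_pos: [499.9, 57.9, 299.9]
ee_rot: [0.0, 0.0, 1.0, 0.0]
force: [1.2, 0.5, -0.4]
grip_width: 0.995
grip_force: 0.0
```

```bash
python3 -c "
from h import *
print(tool())
go([(500,-120,285),(455,-275,270)],180)"
```

```text
(array([499.92959465,  57.91255061, 299.89640211]), array([[-9.99999571e-01,  9.24712258e-04,  4.91723031e-05],
       [ 9.24714228e-04,  9.99999572e-01,  4.00441274e-05],
       [-4.91352527e-05,  4.00895806e-05, -9.99999998e-01]]), {'time_s': 1.45, 'joints': array([-1.17884821e-01,  2.68171565e-01,  1.56807591e+00,  4.72033368e-05,
        1.30530106e+00, -1.68776882e+00]), 'dq': array([-0.85240676,  0.10552397, -0.13883542, -0.00113946,  0.02968897,
       -0.84742753]), 'tau': array([  5.14556766, -40.56417346, -24.58044469,  -0.05838768,
         0.07391472,   1.11769807]), 'eef_pos': array([499.92959465,  57.91255061, 299.89640211]), 'ee_rot': array([2.45768916e-05, 4.62356671e-04, 9.99999893e-01, 2.00334291e-05]), 'force': array([ 1.20972901,  0.52785746, -0.37686693]), 'wrist_torque': array([ 0.00249842, -0.04480761,  0.00127814]), 'grip_force': 0.0, 'grip_width': 0.9954482253781199})
off [ -0.02 -17.79   1.49]
off [  4.46 -33.3    2.99]
rot [ 0.    0.   -0.05]
```

Emit:
step_arm(plan=[{"offset":[0,-4.5,0.4],"rot":[0,0,0],"gripper":8.5},{"offset":[0,-9,0.8],"rot":[0,0,0],"gripper":8.5},{"offset":[0,-13.5,1.2],"rot":[0,0,0],"gripper":8.5},{"offset":[0,-17.8,1.5],"rot":[0,0,0],"gripper":8.5},{"offset":[1.1,-21.7,1.9],"rot":[0,0,0],"gripper":8.5},{"offset":[2.2,-25.5,2.3],"rot":[0,0,0],"gripper":8.5},{"offset":[3.3,-29.4,2.6],"rot":[0,0,0],"gripper":8.5},{"offset":[4.5,-33.3,3],"rot":[0,0,0],"gripper":8.5},{"offset":[4.5,-33.3,3],"rot":[0,0,0],"gripper":8.5},{"offset":[4.5,-33.3,3],"rot":[0,0,0],"gripper":8.5}])

```text
time_s: 2.45
eef_pos: [454.1, -273.6, 269.6]
ee_rot: [-0.0, 0.001, 1.0, 0.0]
force: [-0.1, -0.2, 0.0]
grip_width: 0.993
grip_force: 0.0
```

```bash
python3 -c "
from h import *
c=cam('wrist'); save(c,'w1'); print(tool()[0]); np.save('w1.npy',cloud(c))"
```

```text
[ 454.45591818 -272.91274349  269.82143797]
```

View pics/w1.png

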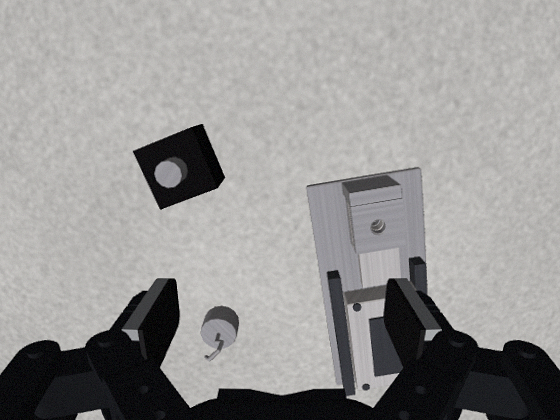

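The wrist view shows the pin head top at about (168,174), the hole mouth at (378,226) on the fork, the small weight at (220,325), and the coupon partly hidden at (385,345).

```bash
cat >> h.py <<'E'
def blobs(c,mask,z,amin=30):
    n,l,st,ce=cv2.connectedComponentsWithStats(mask.astype(np.uint8))
    for i in range(1,n):
        if st[i,4]<amin: continue
        ct=max(cv2.findContours((l==i).astype(np.uint8),0,1)[0],key=cv2.contourArea)
        r=cv2.minAreaRect(ct); w=onplane(c,np.r_[[r[0]],cv2.boxPoints(r)],z)
        print(i,"area",st[i,4],"bbox",st[i,:4],"ctr",ce[i].round(1),"W",onplane(c,[ce[i]],z)[0].round(1),"rect",w[0][:2].round(1),"sides",np.linalg.norm(w[2]-w[1]).round(1),np.linalg.norm(w[3]-w[2]).round(1),"ang",np.degrees(np.arctan2(*(w[2]-w[1])[1::-1])).round(1))
E
python3 - <<'E'
from h import *
c=cam("wrist"); P=cloud(c); Z=P[...,2]; g=cv2.cvtColor(c["color"],cv2.COLOR_RGB2GRAY)
v,u=np.mgrid[0:420,0:560]
print("pin"); m=(abs(Z-64)<5)&(u<230)&(v<220); print(np.median(Z[m])); blobs(c,m,64)
m=(g>110)&(u>145)&(u<195)&(v>150)&(v<195); blobs(c,m,64)
print(g[174,145:200]); 
print("rack"); blobs(c,(abs(Z-44)<7)&(u<230)&(v<220),44)
print("fork"); m=(abs(Z-50)<4)&(u>300)&(v<290); print(np.median(Z[m])); blobs(c,m,50)
print(g[218:236,366:392])
E
```

```text
pin
64.83749675316594
1 area 630 bbox [153 159  31  28] ctr [167.9 172.6] W [ 431.9 -362.3   64. ] rect [ 431.9 -362.2] sides 22.7 20.9 ang 131.7
1 area 547 bbox [154 160  27  27] ctr [166.8 173.1] W [ 432.3 -363.2   64. ] rect [ 432.3 -363.1] sides 19.8 20.4 ang 131.7
2 area 49 bbox [146 182   7  13] ctr [147.9 189.9] W [ 445.7 -379.8   64. ] rect [ 445.2 -380.8] sides 4.5 10.5 ang 114.9
[ 13  19  14  18  23  12  17  11  39 130 160 152 156 154 151 148 147 145
 146 149 146 149 150 152 152 154 158 154 155 152 151 146 150 148 152 120
  52  56  56  56  49  23  13  14   7  16  15  11  12  23  16  15  22  19
  15]
rack
1 area 3523 bbox [132 126  86  83] ctr [176.3 166.3] W [ 430.6 -361.1   44. ] rect [ 431.9 -362.6] sides 57.1 53.9 ang 109.9
fork
51.107181363937315
1 area 3206 bbox [348 183  57  71] ctr [376.2 217.8] W [ 474. -193.   50.] rect [ 474.3 -192.8] sides 44.5 59.4 ang 97.4
[[156 155 153 152 154 150 148 151 154 153 156 144 138 148 150 155 153 155
  152 155 151 153 153 150 152 152]
 [153 150 150 152 148 153 153 152 142 126 122 122 122 139 139 144 146 151
  149 148 154 145 150 147
[... 1054 characters left out ...]
80  88 125
  151 152 150 151 150 150 153 154]
 [146 150 147 152 112 103  71  55  78  83  82  61  60  63  77  84 120 153
  153 153 153 151 154 156 152 153]
 [149 151 146 153 135 112 109  79  66  64  61  64  65  75  82 119 152 153
  158 150 153 156 154 153 155 151]
 [149 150 149 151 154 133 114 112 106  83  82  87  89 109 148 145 150 147
  155 151 152 154 155 151 153 149]
 [154 154 150 154 155 156 141 115 121 123 125 131 130 135 142 143 152 152
  147 152 148 149 151 149 149 149]
 [152 155 155 153 154 151 153 151 129 131 129 129 133 136 148 150 154 150
  150 150 146 145 146 148 147 148]
 [153 153 151 152 151 150 149 151 158 153 150 148 151 151 148 148 147 143
  146 147 153 148 147 146 146 152]]
```

Emit:
step_arm(plan=[{"offset":[1.1,-4.5,2],"rot":[0,0,0],"gripper":6},{"offset":[2.2,-9,4],"rot":[0,0,0],"gripper":6},{"offset":[2.2,-9,4],"rot":[0,0,0],"gripper":6},{"offset":[2.2,-9,4],"rot":[0,0,0],"gripper":6},{"offset":[2.2,-9,4],"rot":[0,0,0],"gripper":6}])

```text
time_s: 3.05
eef_pos: [433.1, -362.0, 230.6]
ee_rot: [0.0, -0.0, 1.0, -0.0]
force: [0.3, 0.1, -0.0]
grip_width: 0.701
grip_force: 0.0
```

```bash
python3 - <<'E'
from h import *
c=cam("wrist"); save(c,"w2"); P=cloud(c); Z=P[...,2]; g=cv2.cvtColor(c["color"],cv2.COLOR_RGB2GRAY)
px=cv2.projectPoints
m=(abs(Z-64)<6)&(abs(P[...,0]-432)<25)&(abs(P[...,1]+363)<25); blobs(c,m,64); blobs(c,m&(g>110),64)
p,M,s=tool(); print(p,np.median(Z[m]),M[:,0],s["joints"])
E
```

```text
1 area 796 bbox [266 197  32  33] ctr [281.4 212.9] W [ 431.5 -362.9   64. ] rect [ 431.5 -363. ] sides 20.9 22.7 ang 99.8
1 area 695 bbox [266 200  31  30] ctr [281.1 214.1] W [ 432.4 -363.1   64. ] rect [ 432.3 -363.2] sides 19.8 20.8 ang 135.9
[ 433.13495625 -361.9501393   230.7489715 ] 64.96085351685322 [-9.99998997e-01 -1.13459127e-03 -8.47748468e-04] [-9.03686624e-01  4.62650458e-01  1.47957100e+00  1.85184739e-04
  1.19821857e+00 -2.47568451e+00]
```

View pics/w2.png

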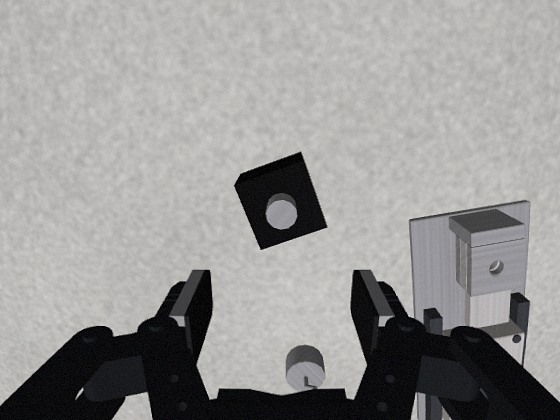

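The pin head is centred at (281,213) in the rack, with the small weight at (306,370), clear of the fingers. Going down now.

Emit:
step_arm(plan=[{"offset":[0.1,-0.1,4.5],"rot":[0,0,0],"gripper":6},{"offset":[0.1,-0.1,8],"rot":[0,0,0],"gripper":6},{"offset":[0.1,-0.1,9],"rot":[0,0,0],"gripper":5},{"offset":[0.1,-0.1,9],"rot":[0,0,0],"gripper":5},{"offset":[0.1,-0.1,9],"rot":[0,0,0],"gripper":5},{"offset":[0.1,-0.1,9],"rot":[0,0,0],"gripper":5}])

```text
time_s: 3.7
eef_pos: [432.0, -364.6, 141.9]
ee_rot: [0.001, 0.0, 1.0, -0.001]
force: [0.2, 1.0, 0.4]
grip_width: 0.585
grip_force: 0.0
```

```bash
python3 -c "
from h import *
for i in range(3): print(tool()[0]); cam('wrist')
go([(432.2,-363.1,120.5)],180)
c=cam('scene');P=cloud(c);m=(abs(P[...,2]-64)<6)&(abs(P[...,0]-432)<40)&(abs(P[...,1]+363)<40);blobs(c,m,64)"
```

```text
[ 431.97226637 -364.64320743  141.86851359]
[ 431.83709143 -364.615874    141.61553167]
[ 431.69365199 -364.53521362  141.29344432]
off [-0.06  0.14  2.05]
rot [-0.08  0.07 -0.04]
1 area 74 bbox [ 99 212  11  10] ctr [103.9 216.4] W [ 434.1 -362.1   64. ] rect [ 433.5 -362.4] sides 21.7 24.8 ang 130.8
```

Emit:
step_arm(plan=[{"offset":[0,0.1,1],"rot":[0,0,0],"gripper":4.5},{"offset":[0,0.1,2],"rot":[0,0,0],"gripper":4},{"offset":[0,0.1,2],"rot":[0,0,0],"gripper":3.5},{"offset":[0,0.1,2],"rot":[0,0,0],"gripper":3.5},{"offset":[0,0.1,2],"rot":[0,0,0],"gripper":3.5},{"offset":[0,0.1,2],"rot":[0,0,0],"gripper":3.5}])

```text
time_s: 4.5
eef_pos: [431.4, -363.3, 120.1]
ee_rot: [0.0, 0.0, 1.0, -0.0]
force: [-0.0, -0.0, 0.6]
grip_width: 0.412
grip_force: 0.0
```

```bash
python3 -c "
from h import *
a=[]
for i in range(4): a.append(tool()[0]); cam('wrist')
print(np.array(a),sense()['force']); go([(432.2,-363.1,120.5)],180)"
```

```text
[[ 431.39951075 -363.33292892  120.14475272]
 [ 431.40000803 -363.31094279  120.1403573 ]
 [ 431.39384212 -363.31866239  120.1463268 ]
 [ 431.38885448 -363.26405525  120.09545658]] [ 0.02013524 -0.24912808 -0.54660797]
off [-0.08  0.02 -0.04]
rot [-0.02  0.01 -0.05]
```

Emit:
step_arm(plan=[{"offset":[-0.1,0,0],"rot":[0,0,0],"gripper":3.0},{"offset":[-0.1,0,0],"rot":[0,0,0],"gripper":2.5},{"offset":[-0.1,0,0],"rot":[0,0,0],"gripper":1.6},{"offset":[-0.1,0,0],"rot":[0,0,0],"gripper":1.6},{"offset":[-0.1,0,0],"rot":[0,0,0],"gripper":1.6},{"offset":[-0.1,0,0],"rot":[0,0,0],"gripper":1.6}], squeeze=40)

```text
time_s: 5.3
eef_pos: [432.4, -363.3, 120.1]
ee_rot: [0.0, 0.0, 1.0, -0.0]
force: [-0.7, 0.8, 4.6]
grip_width: 0.237
grip_force: 39.1
```

Emit:
step_arm(plan=[{"offset":[0,0,-1.5],"rot":[0,0,0],"gripper":1.6},{"offset":[0,0,-4],"rot":[0,0,0],"gripper":1.6},{"offset":[0,0,-7],"rot":[0,0,0],"gripper":1.6},{"offset":[0,0,-10],"rot":[0,0,0],"gripper":1.6},{"offset":[-1.2,4.2,-10],"rot":[0,0,0],"gripper":1.6},{"offset":[-2.4,8.5,-10],"rot":[0,0,0],"gripper":1.6},{"offset":[-3.6,12.8,-10],"rot":[0,0,0],"gripper":1.6},{"offset":[-4.8,17,-10],"rot":[0,0,0],"gripper":1.6},{"offset":[-4.8,17,-9.6],"rot":[0,0,0],"gripper":1.6},{"offset":[-4.8,17,-9.6],"rot":[0,0,0],"gripper":1.6},{"offset":[-4.8,17,-9.6],"rot":[0,0,0],"gripper":1.6},{"offset":[-4.8,17,-9.6],"rot":[0,0,0],"gripper":1.6}])

```text
time_s: 6.5
eef_pos: [480.2, -194.4, 215.8]
ee_rot: [-0.0, 0.001, 1.0, -0.0]
force: [0.3, -0.2, -0.1]
grip_width: 0.239
grip_force: 39.4
```

```bash
python3 - <<'E'
from h import *
c=cam("wrist"); np.savez("w3.npz",color=c["color"],depth=c["depth"],K=c["K"],D=c["D"],Rcw=c["Rcw"],o=c["o"]); save(c,"w3")
p,M,s=tool();print(p,s["force"],s["grip_force"])
im=cv2.imread("pics/w3.png")[150:410,180:400]; cv2.imwrite("pics/w3c.png",cv2.resize(im,None,fx=2.25,fy=2.25,interpolation=cv2.INTER_CUBIC))
E
```

```text
[ 480.23952408 -194.28471025  215.85877895] [ 0.29391007 -0.2399515  -0.89951915] 39.37173306941986
```

View pics/w3c.png

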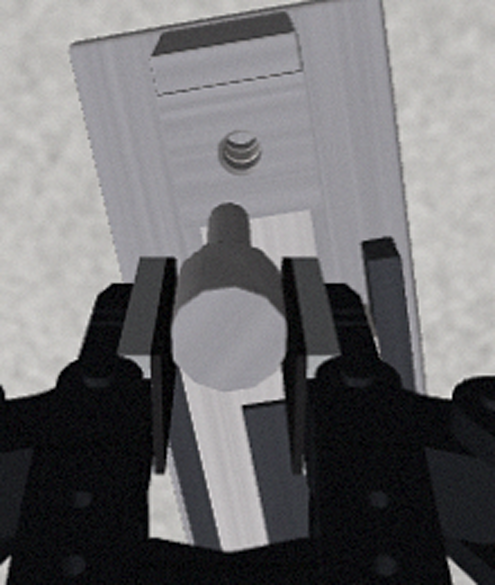

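The pin is held upright between the pads, with its tip at about crop (229,205). The hole mouth is at crop (240,152), i.e. full-frame (287,218).

```bash
cat > meas.py <<'E'
from h import *
def toolpt(c,px,M,p,ax,val):
    "ray in tool frame cut with plane axis ax = val"
    d=rays(c,px)@M; o=M.T@(c["o"]-p); return o+d*((val-o[ax])/d[:,ax])[:,None]
def hole(c,u0,v0,r=22,z=50):
    g=cv2.GaussianBlur(cv2.cvtColor(c["color"],cv2.COLOR_RGB2GRAY),(3,3),0).astype(float)
    v,u=np.mgrid[0:420,0:560]; roi=(np.hypot(u-u0,v-v0)<r)
    ring=(np.hypot(u-u0,v-v0)<r)&(np.hypot(u-u0,v-v0)>r-6); b=np.median(g[ring]); m=roi&(abs(g-b)>14)
    m=cv2.morphologyEx(m.astype(np.uint8),cv2.MORPH_CLOSE,np.ones((3,3)))
    n,l,st,ce=cv2.connectedComponentsWithStats(m); i=1+np.argmax(st[1:,4])
    pts=cv2.findContours((l==i).astype(np.uint8),0,1)[0]; h=cv2.convexHull(np.vstack(pts))
    e=cv2.fitEllipse(h); W=onplane(c,h.reshape(-1,2),z); (x,y),rad=cv2.minEnclosingCircle(W[:,:2].astype(np.float32))
    print("hole px",np.round(e[0],1),np.round(e[1],1),"world enc",round(x,1),round(y,1),"dia",round(2*rad,1),"ell",onplane(c,[e[0]],z)[0].round(1)); return onplane(c,[e[0]],z)[0]
E
python3 - <<'E'
from meas import *
c=dict(np.load("w3.npz")); p,M,s=tool()
H=hole(c,286.7,217.6)
g=cv2.cvtColor(c["color"],cv2.COLOR_RGB2GRAY)
for r in (244,248,252,256): print(r,g[r,266:298])
print(g[236:252,281],g[236:252,283])
print("head row",[g[r,252:312].tolist() for r in (300,)])
for z in (50,): 
  print("holetool",M.T@(H-p))
P=cloud(c); hd=(P[...,2]>140)&(np.hypot(P[...,0]-p[0],P[...,1]-p[1])<14); blobs(c,hd&(g>90),p[2]-52); print(np.percentile(P[...,2][hd],[5,50,95])-p[2])
fm=(abs(P[...,2]-51)<3)&(abs(P[...,0]-480)<50)&(abs(P[...,1]+193)<30); print(np.median(P[...,2][fm])); blobs(c,fm,50)
E
```

```text
hole px [285.8 217.5] [19.3 20. ] world enc 481.6 -192.3 dia 14.2 ell [ 481.5 -192.2   50. ]
244 [156 156 158 153 154 154 156 142  81  77  77  75  73  72  66  68  67  71
  66  68  61  63  67 109 156 156 153 151 146 149 151 150]
248 [147 150 152 149 150 148 126  88  86  83  80  75  75  74  65  69  69  69
  63  62  64  65  69  56 107 195 189 187 193 185 182 179]
252 [150 151 151 172 189 185 131  88  91  80  78  69  70  69  67  66  71  66
  71  64  65  62  65  61  75 141 190 185 191 191 188 185]
256 [151 152 149 157 183 183 112  86  83  80  79  71  72  67  69  69  68  61
  64  65  63  65  63  60  76 139 188 185 185 193 189 183]
[151 149 155 161  81  65  66  68  68  66  71  65  69  67  67  68] [155 152 155 165  97  61  64  65  71  65  68  68  69  66  68  69]
head row [[5, 9, 0, 19, 108, 163, 158, 155, 153, 153, 157, 153, 156, 153, 153, 152, 152, 151, 150, 153, 149, 149, 148, 148, 149, 151, 153, 149, 150, 148, 148, 154, 150, 152, 152, 151, 155, 155, 155, 150, 158, 156, 154, 155, 152, 151, 150, 151, 152, 152, 147, 152, 151, 150, 131, 69, 4, 17, 10, 12]]
holetool [ -1.30426651   2.0553303  165.85854997]
10 area 1946 bbox [256 271  51  53] ctr [280.8 299.8] W [ 477.6 -195.6  163.9] rect [ 477.6 -195.9] sides 20.3 20.8 ang 165.6
[-67.51091299 -42.75575988  10.31983113]
51.03577365954976
1 area 4806 bbox [247 163  77  89] ctr [285.7 205.7] W [ 473.1 -192.3   50. ] rect [ 474.4 -192.5] sides 43.8 56.9 ang 99.4
```

```bash
python3 - <<'E'
from meas import *
c=dict(np.load("w3.npz")); p,M,s=tool(); P=cloud(c)
T=(P-p)@M
for u,v in [(281,300),(270,290),(290,310),(281,250),(281,244),(281,242),(281,265)]: print(u,v,c["depth"][v,u],T[v,u].round(1))
for zt in (56.5,60,65,): print("head",zt,toolpt(c,[(280.9,298)],M,p,2,zt).round(2))
print("shank",toolpt(c,[(281.6,252),(281.6,256),(281.4,244)],M,p,0,5).round(2))
print("tipedge",toolpt(c,[(281.5,239.7)],M,p,0,4).round(2))
E
```

```text
281 300 143.3899 [ 0.6 -1.2 55.2]
270 290 142.00734 [ 5.1 -5.6 55.2]
290 310 145.15851 [-4.3  2.4 55.6]
281 250 180.04944 [ 5.  -1.2 95.1]
281 244 188.59793 [  4.6  -1.2 103.9]
281 242 189.92087 [  5.   -1.2 105.5]
281 265 150.93607 [10.6 -1.2 66.3]
head 56.5 [[ 0.73 -1.27 56.5 ]]
head 60 [[-1.36 -1.27 60.  ]]
head 65 [[-4.34 -1.27 65.  ]]
shank [[  5.    -0.93  92.57]
 [  5.    -0.94  87.83]
 [  5.    -1.02 102.84]]
tipedge [[  4.    -0.95 111.35]]
```

Emit:
step_arm(plan=[{"offset":[-0.17,0.3,1.5],"rot":[0,0,0],"gripper":1.6},{"offset":[-0.17,0.3,3],"rot":[0,0,0],"gripper":1.6},{"offset":[-0.17,0.3,3],"rot":[0,0,0],"gripper":1.6},{"offset":[-0.17,0.3,3],"rot":[0,0,0],"gripper":1.6},{"offset":[-0.17,0.3,3],"rot":[0,0,0],"gripper":1.6},{"offset":[-0.17,0.3,3],"rot":[0,0,0],"gripper":1.6}])

```text
time_s: 7.15
eef_pos: [482.3, -190.6, 186.6]
ee_rot: [0.001, 0.001, 1.0, -0.0]
force: [-0.1, 0.3, -1.0]
grip_width: 0.241
grip_force: 39.3
```

```bash
python3 - <<'E'
from meas import *
c=cam("wrist"); save(c,"w4"); p,M,s=tool(); print(p,s["force"],R.from_matrix(M).as_quat().round(4))
px=M.T@(c["o"]-p)
im=cv2.imread("pics/w4.png")[190:290,240:330]; cv2.imwrite("pics/w4c.png",cv2.resize(im,None,fx=6,fy=6,interpolation=cv2.INTER_CUBIC))
np.savez("w4.npz",color=c["color"],depth=c["depth"],K=c["K"],D=c["D"],Rcw=c["Rcw"],o=c["o"])
E
```

```text
[ 482.30890883 -190.46739258  186.47691405] [-0.14827478 -0.34474931 -0.85535163] [ 5.e-04  1.e+00 -3.e-04  4.e-04]
```

View pics/w4c.png

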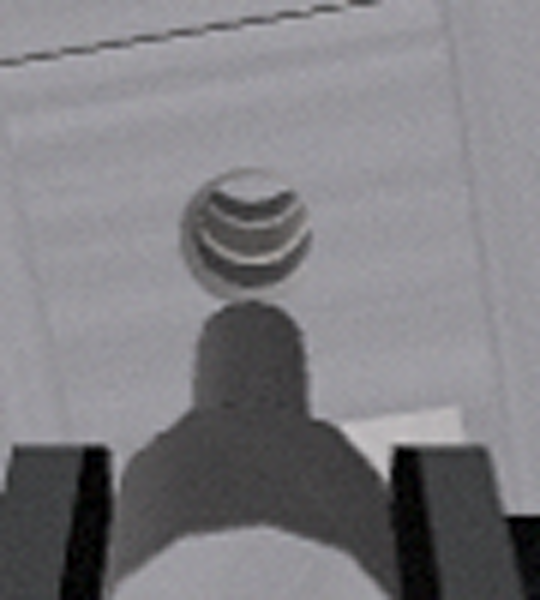

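The tip is just in front of the mouth: hole centre at crop (246,235), shank centre at column 252, so the pin is about 0.6 mm too far towards +y.

```bash
python3 - <<'E'
from meas import *
c=dict(np.load("w4.npz")); p,M,s=tool()
print(p)
q=np.array([(246,235)])/6-0.42+[240,190]; H=onplane(c,q,50)[0]; print(H,M.T@(H-p))
tip=np.array([(251,301)])/6-0.42+[240,190]; print("tip edge, z if x=4:",toolpt(c,tip,M,p,0,4), "x if z=114.5,114:",toolpt(c,tip,M,p,2,114.5),toolpt(c,tip,M,p,2,113))
sh=np.array([(252.5,350),(252.5,380)])/6-0.42+[240,190]; print(toolpt(c,sh,M,p,0,5))
P=cloud(c);T=(P-p)@M
for v in range(242,256,2): print(v,T[v,281].round(1),T[v,282].round(1))
v=[T[r,275:290][:,:] for r in range(244,256)]; v=np.vstack(v); v=v[(v[:,2]>75)&(v[:,2]<110)]; print("shank fit", v[:,0].max(), v[:,1].mean(),np.percentile(v[:,0],90))
E
```

```text
[ 482.30890883 -190.46739258  186.47691405]
[ 481.41062368 -192.05079789   50.        ] [  1.01311737  -1.50317963 136.47701712]
tip edge, z if x=4: [[  4.          -1.02401569 110.95232455]] x if z=114.5,114: [[  2.58401262  -1.01989727 114.5       ]] [[  3.18270917  -1.02163859 113.        ]]
[[ 5.         -0.91318582 97.37467411]
 [ 5.         -0.92400583 91.16853091]]
242 [  4.6  -1.2 106.4] [  4.4  -0.7 106.8]
244 [  4.7  -1.2 103.4] [  5.2  -0.7 102.1]
246 [  4.7  -1.2 100.6] [  4.9  -0.7 100. ]
248 [ 76.7  -1.2 -71.2] [ 5.3 -0.7 96.6]
250 [ 4.9 -1.2 95. ] [ 4.8 -0.7 95.2]
252 [ 4.6 -1.2 93.1] [ 4.8 -0.8 92.8]
254 [ 5.2 -1.2 89.4] [ 5.  -0.8 89.9]
shank fit 5.47761488346702 -0.7368500438914078 4.907712082462357
```

Emit:
step_arm(plan=[{"offset":[0.09,-0.06,0.5],"rot":[0,0,0],"gripper":1.6},{"offset":[0.09,-0.06,1],"rot":[0,0,0],"gripper":1.6},{"offset":[0.09,-0.06,1.2],"rot":[0,0,0],"gripper":1.6},{"offset":[0.09,-0.06,1.2],"rot":[0,0,0],"gripper":1.6},{"offset":[0.09,-0.06,1.2],"rot":[0,0,0],"gripper":1.6},{"offset":[0.09,-0.06,1.2],"rot":[0,0,0],"gripper":1.6}])

```text
time_s: 7.8
eef_pos: [481.3, -190.9, 174.0]
ee_rot: [0.0, 0.0, 1.0, -0.0]
force: [-0.6, 0.2, -1.1]
grip_width: 0.236
grip_force: 39.3
```

```bash
python3 - <<'E'
from meas import *
c=cam("wrist"); save(c,"w5"); p,M,s=tool(); print(p,s["force"]); go([(481.4,-191.1,160)],180)
E
```

```text
[ 481.33830824 -190.87367479  174.04912155] [-0.57448094  0.22545951 -0.8709986 ]
off [-0.01 -0.02  1.4 ]
rot [-0.01  0.01 -0.05]
```

Tip about 9 mm above the mouth. Now lowering slowly into it.

Emit:
step_arm(plan=[{"offset":[0,-0.02,0.5],"rot":[0,0,0],"gripper":1.6},{"offset":[0,-0.02,0.8],"rot":[0,0,0],"gripper":1.6},{"offset":[0,-0.02,1.0],"rot":[0,0,0],"gripper":1.6},{"offset":[0,-0.02,1.2],"rot":[0,0,0],"gripper":1.6},{"offset":[0,-0.02,1.4],"rot":[0,0,0],"gripper":1.6},{"offset":[0,-0.02,1.4],"rot":[0,0,0],"gripper":1.6},{"offset":[0,-0.02,1.4],"rot":[0,0,0],"gripper":1.6}])

```text
time_s: 8.55
eef_pos: [481.3, -191.1, 159.9]
ee_rot: [0.0, 0.0, 1.0, -0.0]
force: [-0.8, -0.5, -1.1]
grip_width: 0.238
grip_force: 39.3
```

No contact with the tip about 4 mm in, so I'm continuing.

Emit:
step_arm(plan=[{"offset":[0,0,0.4],"rot":[0,0,0],"gripper":1.6},{"offset":[0,0,0.8],"rot":[0,0,0],"gripper":1.6},{"offset":[0,0,1.2],"rot":[0,0,0],"gripper":1.6},{"offset":[0,0,1.6],"rot":[0,0,0],"gripper":1.6},{"offset":[0,0,1.6],"rot":[0,0,0],"gripper":1.6},{"offset":[0,0,1.6],"rot":[0,0,0],"gripper":1.6}])

```text
time_s: 9.15
eef_pos: [481.3, -191.1, 143.8]
ee_rot: [-0.0, 0.0, 1.0, 0.0]
force: [-1.1, -0.2, -0.0]
grip_width: 0.238
grip_force: 39.3
```

Emit:
step_arm(plan=[{"offset":[0,0,0.4],"rot":[0,0,0],"gripper":1.6},{"offset":[0,0,0.8],"rot":[0,0,0],"gripper":1.6},{"offset":[0,0,1.2],"rot":[0,0,0],"gripper":1.6},{"offset":[0,0,1.5],"rot":[0,0,0],"gripper":1.6},{"offset":[0,0,1.6],"rot":[0,0,0],"gripper":1.6},{"offset":[0,0,1.7],"rot":[0,0,0],"gripper":1.6},{"offset":[0,0,1.7],"rot":[0,0,0],"gripper":1.6}])

```text
time_s: 9.85
eef_pos: [481.3, -191.0, 126.8]
ee_rot: [-0.0, 0.0, 1.0, 0.0]
force: [0.5, 0.4, -2.3]
grip_width: 0.237
grip_force: 39.3
```

Emit:
step_arm(plan=[{"offset":[0,0,0.08],"rot":[0,0,0],"gripper":1.6},{"offset":[0,0,0.15],"rot":[0,0,0],"gripper":1.6},{"offset":[0,0,0.15],"rot":[0,0,0],"gripper":1.6}])

```text
time_s: 10.15
eef_pos: [481.4, -191.1, 126.1]
ee_rot: [0.0, 0.0, 1.0, -0.0]
force: [-2.2, 1.9, 6.0]
grip_width: 0.237
grip_force: 40.1
```

Head home: 6 N at z=126.1, as predicted. Releasing it, then I'll lift and look.

Emit:
step_arm(plan=[{"offset":[0,0,0.05],"rot":[0,0,0],"gripper":4},{"offset":[0,0,0.05],"rot":[0,0,0],"gripper":6},{"offset":[0,0,0.05],"rot":[0,0,0],"gripper":6},{"offset":[0,0,0.05],"rot":[0,0,0],"gripper":6},{"offset":[0,0,-2],"rot":[0,0,0],"gripper":8.5},{"offset":[0,0,-5],"rot":[0,0,0],"gripper":8.5},{"offset":[0,0,-10],"rot":[0,0,0],"gripper":8.5},{"offset":[0,0,-15],"rot":[0,0,0],"gripper":8.5},{"offset":[-4,1,-16],"rot":[0,0,0],"gripper":8.5},{"offset":[-8,2,-16],"rot":[0,0,0],"gripper":8.5},{"offset":[-8,2,-16],"rot":[0,0,0],"gripper":8.5},{"offset":[-8,2,-16],"rot":[0,0,0],"gripper":8.5}])

```text
time_s: 11.35
eef_pos: [561.3, -170.8, 284.6]
ee_rot: [-0.001, -0.0, 1.0, 0.0]
force: [-0.4, -0.3, -1.7]
grip_width: 0.997
grip_force: 0.0
```

```bash
python3 - <<'E'
from meas import *
c=cam("wrist"); save(c,"w6"); p,M,s=tool(); print(p)
np.savez("w6.npz",color=c["color"],depth=c["depth"],K=c["K"],D=c["D"],Rcw=c["Rcw"],o=c["o"])
P=cloud(c); m=(abs(P[...,2]-71)<6)&(abs(P[...,0]-481)<25)&(abs(P[...,1]+192)<25); print(np.median(P[...,2][m])); blobs(c,m,70)
for n in("top","scene"):
  c=cam(n);P=cloud(c); m=(abs(P[...,2]-70)<9)&(abs(P[...,0]-481)<25)&(abs(P[...,1]+192)<25); print(n,np.median(P[...,2][m]) if m.any() else None)
E
```

```text
[ 560.79270099 -171.14287267  284.90917153]
71.0101125819321
1 area 659 bbox [240  81  30  30] ctr [254.3  95.7] W [ 481.5 -192.1   70. ] rect [ 481.5 -192.1] sides 20.6 20.9 ang 133.1
top None
scene 69.34291340727805
```

View pics/w6.png

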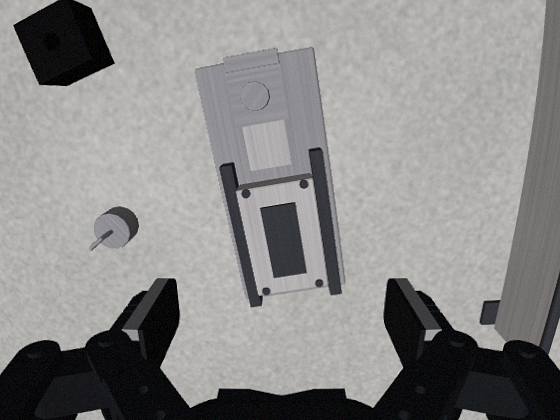

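The pin head is seated at (255,96), rack empty. The coupon's corners are near (260,208), (295,203), (308,272) and (274,278), and the guard runs up the right edge.

```bash
python3 - <<'E'
from meas import *
c=dict(np.load("w6.npz")); g=cv2.GaussianBlur(cv2.cvtColor(c["color"],cv2.COLOR_RGB2GRAY),(3,3),0)
v,u=np.mgrid[0:420,0:560]; print(g[240,250:320])
blobs(c,(g<100)&(u>252)&(u<316)&(v>196)&(v<284),45,400)
p,M,s=tool(); print(p)
go([(561,-60,290),(570,120,290),(570,245,270)],180)
E
```

```text
[180 177 174 172 171 173 177 175 172 173 173 173 176 180 181 161 111  67
  56  57  57  56  54  55  56  56  55  55  56  57  57  54  54  55  55  55
  54  54  55  55  55  55  55  54  54  55  55  56  55  54  65 111 162 178
 177 177 175 175 177 178 178 179 180 180 176 174 173 174 178 180]
1 area 2425 bbox [260 202  46  76] ctr [283.4 239.2] W [ 607.6 -169.6   45. ] rect [ 608.1 -170. ] sides 31.4 70.4 ang 99.8
[ 560.5353823  -171.44858523  285.42815825]
off [-0.03 11.14 -0.46]
off [-0.9  29.15 -0.46]
off [-0.88 41.65  1.55]
rot [ 0.   -0.03 -0.09]
```

Emit:
step_arm(plan=[{"offset":[0,4.5,-0.5],"rot":[0,0,0],"gripper":8.5},{"offset":[0,9,-0.5],"rot":[0,0,0],"gripper":8.5},{"offset":[0,13.5,-0.5],"rot":[0,0,0],"gripper":8.5},{"offset":[-0.3,18,-0.5],"rot":[0,0,0],"gripper":8.5},{"offset":[-0.5,22.5,-0.5],"rot":[0,0,0],"gripper":8.5},{"offset":[-0.8,27,-0.5],"rot":[0,0,0],"gripper":8.5},{"offset":[-0.9,31.5,0],"rot":[0,0,0],"gripper":8.5},{"offset":[-0.9,36,0.5],"rot":[0,0,0],"gripper":8.5},{"offset":[-0.9,41,1.5],"rot":[0,0,0],"gripper":8.5},{"offset":[-0.9,41.5,1.5],"rot":[0,0,0],"gripper":8.5},{"offset":[-0.9,41.5,1.5],"rot":[0,0,0],"gripper":8.5},{"offset":[-0.9,41.5,1.5],"rot":[0,0,0],"gripper":8.5}])

```text
time_s: 12.7
eef_pos: [570.8, 242.5, 270.8]
ee_rot: [0.0, 0.001, 1.0, -0.0]
force: [0.4, -0.3, 0.4]
grip_width: 0.99
grip_force: 0.0
```

```bash
python3 - <<'E'
from meas import *
c=cam("wrist"); save(c,"w7"); p,M,s=tool(); print(p)
P=cloud(c); g=cv2.cvtColor(c["color"],cv2.COLOR_RGB2GRAY)
near=(abs(P[...,0]-579)<70)&(abs(P[...,1]-249)<60)
print("fin");m=near&(abs(P[...,2]-72)<5)&(g<90);blobs(c,m,71)
print("body");m=near&(abs(P[...,2]-31)<5);blobs(c,m,30)
E
```

```text
[570.91013107 242.27237234 270.95184671]
fin
1 area 852 bbox [292 201  24  50] ctr [303.3 225.7] W [590.3 259.   71. ] rect [590.4 259. ] sides 40.6 14.0 ang 172.8
body
1 area 1569 bbox [279 171  46  79] ctr [299.6 202.5] W [582.8 258.   30. ] rect [590.1 259.7] sides 70.7 32.2 ang 173.0
```

View pics/w7.png

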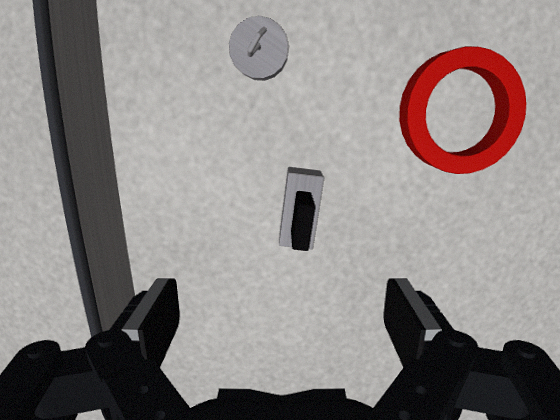

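Block at (300,210), fin 40.6×14.0 and body 70.7×32.2 as specified, long axis at -7.1°. The hooked weight (259,48) and roll (463,110) are clear of it.

Emit:
step_arm(plan=[{"offset":[-1.9,1.8,3],"rot":[0,0,4],"gripper":7},{"offset":[-1.9,1.8,7],"rot":[0,0,7.1],"gripper":7},{"offset":[-1.9,1.8,11],"rot":[0,0,7.1],"gripper":6},{"offset":[-1.9,1.8,12.5],"rot":[0,0,7.1],"gripper":5},{"offset":[-1.9,1.8,12.5],"rot":[0,0,7.1],"gripper":5},{"offset":[-1.9,1.8,12.5],"rot":[0,0,7.1],"gripper":5},{"offset":[-1.9,1.8,12.5],"rot":[0,0,7.1],"gripper":5}])

```text
time_s: 13.45
eef_pos: [590.6, 261.8, 147.9]
ee_rot: [0.002, 0.063, 0.998, 0.001]
force: [-0.1, 0.1, 0.7]
grip_width: 0.586
grip_force: 0.0
```

```bash
python3 - <<'E'
from meas import *
p,M,s=tool(); print(p); go([(590.2,260.2,107)],172.9)
c=cam("wrist"); P=cloud(c); g=cv2.cvtColor(c["color"],cv2.COLOR_RGB2GRAY)
T=(P-p)@M
near=(abs(P[...,0]-590)<40)&(abs(P[...,1]-259)<16)
m=near&(abs(P[...,2]-72)<4)&(g<90);blobs(c,m,71)
E
```

```text
[590.5928645  261.76087949 147.93786284]
off [ 0.03 -0.17  4.09]
rot [ 0.08  0.22 -0.07]
1 area 2420 bbox [261 234  32  81] ctr [277.  273.9] W [589.7 259.1  71. ] rect [589.7 258.9] sides 40.6 13.5 ang 171.8
```

Emit:
step_arm(plan=[{"offset":[0.05,-0.12,2],"rot":[0,0,0],"gripper":4.5},{"offset":[0.05,-0.12,3.5],"rot":[0,0,0],"gripper":4},{"offset":[0.05,-0.12,4.1],"rot":[0,0,0],"gripper":4},{"offset":[0.05,-0.12,4.1],"rot":[0,0,0],"gripper":4},{"offset":[0.05,-0.12,4.1],"rot":[0,0,0],"gripper":3.5},{"offset":[0.05,-0.12,4.1],"rot":[0,0,0],"gripper":3},{"offset":[0.05,-0.12,4.1],"rot":[0,0,0],"gripper":2.5}])

```text
time_s: 14.2
eef_pos: [589.2, 260.8, 105.0]
ee_rot: [0.0, 0.062, 0.998, 0.0]
force: [0.1, -0.1, 0.3]
grip_width: 0.287
grip_force: 0.0
```

```bash
python3 -c "
from h import *
print(tool()[0],sense()['force']); go([(590.2,260.2,107)],172.9)"
```

```text
[589.23053272 260.83419733 105.04654973] [ 0.10136355 -0.08851176  0.2925988 ]
off [-0.1  -0.05 -0.2 ]
rot [ 0.02  0.06 -0.04]
```

Emit:
step_arm(plan=[{"offset":[-0.1,-0.05,-0.2],"rot":[0,0,0],"gripper":2.5},{"offset":[-0.1,-0.05,-0.2],"rot":[0,0,0],"gripper":1.8},{"offset":[-0.1,-0.05,-0.2],"rot":[0,0,0],"gripper":0.8},{"offset":[-0.1,-0.05,-0.2],"rot":[0,0,0],"gripper":0.8},{"offset":[-0.1,-0.05,-0.2],"rot":[0,0,0],"gripper":0.8},{"offset":[-0.1,-0.05,-0.2],"rot":[0,0,0],"gripper":0.8}], squeeze=90)

```text
time_s: 14.8
eef_pos: [590.2, 260.0, 106.9]
ee_rot: [0.0, 0.062, 0.998, 0.0]
force: [-0.2, -2.1, 5.1]
grip_width: 0.155
grip_force: 88.7
```

Gripped at 13.2 mm with 89 N. Lifting straight up.

Emit:
step_arm(plan=[{"offset":[0,0,-1],"rot":[0,0,0],"gripper":0.8},{"offset":[0,0,-3],"rot":[0,0,0],"gripper":0.8},{"offset":[0,0,-6],"rot":[0,0,0],"gripper":0.8},{"offset":[0,0,-9],"rot":[0,0,0],"gripper":0.8},{"offset":[0,0,-12],"rot":[0,0,0],"gripper":0.8},{"offset":[0,0,-15],"rot":[0,0,0],"gripper":0.8},{"offset":[0,0,-15],"rot":[0,0,0],"gripper":0.8},{"offset":[0,0,-15],"rot":[0,0,0],"gripper":0.8}])

```text
time_s: 15.6
eef_pos: [589.4, 260.1, 254.8]
ee_rot: [-0.001, 0.062, 0.998, -0.0]
force: [-0.4, -0.3, -7.8]
grip_width: 0.15
grip_force: 88.3
```

```bash
python3 - <<'E'
from meas import *
p,M,s=tool(); print(p,s["force"],s["grip_force"],s["grip_width"]); go([(609,-50,257)],189.9)
for n in ("top","scene"):
    c=cam(n); P=cloud(c); m=(abs(P[...,0]-590)<60)&(abs(P[...,1]-260)<40)&(P[...,2]>140)&(P[...,2]<165); print(n,m.sum(),P[m].min(0) if m.any() else '')
E
```

```text
[589.42984572 260.08606768 254.77162011] [-0.35912741 -0.25209211 -7.79786335] 88.32918405532837 0.14996563247236966
off [ -5.8  -30.52  -0.21]
rot [ -0.02  -0.13 -17.04]
top 0 
scene 122 [552.45682415 240.00864531 144.85266041]
```

Emit:
step_arm(plan=[{"offset":[-0.5,-2.5,-0.3],"rot":[0,0,-1.5],"gripper":0.8},{"offset":[-1.1,-6,-0.3],"rot":[0,0,-3.5],"gripper":0.8},{"offset":[-1.9,-10,-0.3],"rot":[0,0,-5.5],"gripper":0.8},{"offset":[-2.7,-14,-0.3],"rot":[0,0,-8],"gripper":0.8},{"offset":[-3.4,-18,-0.3],"rot":[0,0,-10],"gripper":0.8},{"offset":[-4.2,-22,-0.3],"rot":[0,0,-12.5],"gripper":0.8},{"offset":[-4.9,-26,-0.3],"rot":[0,0,-15],"gripper":0.8},{"offset":[-5.5,-29,-0.3],"rot":[0,0,-16.5],"gripper":0.8},{"offset":[-5.8,-30.5,-0.3],"rot":[0,0,-17],"gripper":0.8},{"offset":[-5.8,-30.5,-0.3],"rot":[0,0,-17],"gripper":0.8},{"offset":[-5.8,-30.5,-0.3],"rot":[0,0,-17],"gripper":0.8},{"offset":[-5.8,-30.5,-0.3],"rot":[0,0,-17],"gripper":0.8}])

```text
time_s: 16.9
eef_pos: [609.3, -48.7, 258.6]
ee_rot: [-0.001, -0.086, 0.996, 0.0]
force: [-0.1, 0.3, -6.3]
grip_width: 0.154
grip_force: 89.0
```

```bash
python3 - <<'E'
from meas import *
tool(); cam("wrist"); cam("wrist")
c=cam("wrist"); save(c,"w8"); p,M,s=tool(); print(p,s["force"])
g=cv2.GaussianBlur(cv2.cvtColor(c["color"],cv2.COLOR_RGB2GRAY),(3,3),0); P=cloud(c)
m=(g<100)&(abs(P[...,0]-608)<44)&(abs(P[...,1]+169)<27)&(abs(P[...,2]-46)<7); blobs(c,m,45,200); print(np.median(P[...,2][m]))
m=(abs(P[...,0]-481)<22)&(abs(P[...,1]+192)<22)&(abs(P[...,2]-71)<5); blobs(c,m,70,60)
T=(P-p)@M; b=(abs(T[...,1])<30)&(abs(T[...,0])<45)&(T[...,2]>70)&(T[...,2]<112); print(T[b].min(0),T[b].max(0))
np.savez("w8.npz",color=c["color"],depth=c["depth"],K=c["K"],D=c["D"],Rcw=c["Rcw"],o=c["o"])
E
```

```text
[609.48118251 -48.90305818 259.22092995] [ 0.31516103  0.28648555 -6.33424444]
1 area 3248 bbox [113 130  47  85] ctr [136.2 171.7] W [ 608.1 -169.    45. ] rect [ 608.5 -169.3] sides 32.0 71.3 ang 103.9
45.99126872480062
1 area 174 bbox [93  0 27  9] ctr [106.3   3.1] W [ 489.4 -189.8   70. ] rect [ 490.1 -190. ] sides 18.4 5.1 ang 96.3
[  0.54690048 -16.98945956  70.05826911] [ 34.44096548  15.20076379 105.40084904]
```

View pics/w8.png

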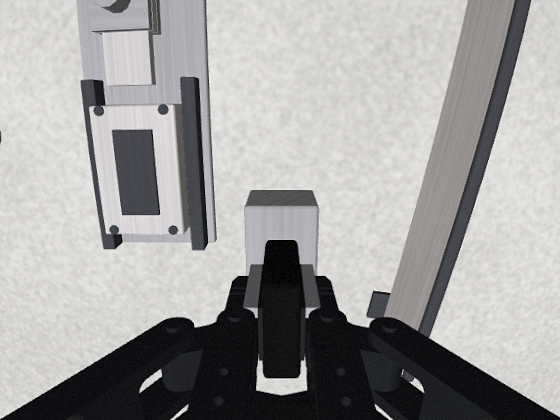

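The block hangs level between the fingers, with its near end face at (282,198). The coupon is at (136,172) and the guard is behind on the right. Next, refining the coupon's heading from its corners.

```bash
python3 - <<'E'
from meas import *
def quad(f,z=45,c0=(608,-169)):
    c=dict(np.load(f)); g=cv2.GaussianBlur(cv2.cvtColor(c["color"],cv2.COLOR_RGB2GRAY),(3,3),0)
    W=onplane(c,np.stack(np.meshgrid(range(560),range(420)),-1).reshape(-1,2),z).reshape(420,560,3)
    m=((g<115)&(abs(W[...,0]-c0[0])<42)&(abs(W[...,1]-c0[1])<25)).astype(np.uint8)
    n,l,st,ce=cv2.connectedComponentsWithStats(m); i=1+np.argmax(st[1:,4])
    ct=cv2.findContours((l==i).astype(np.uint8),0,1)[0][0].reshape(-1,2); Q=onplane(c,ct,z)[:,:2].astype(np.float32)
    r=cv2.minAreaRect(Q*100); print(f,np.array(r[0])/100,np.array(r[1])/100,r[2]); return c
c=quad("w6.npz"); quad("w8.npz")
p,M,s=tool(); print("tool x dir",np.degrees(np.arctan2(M[1,0],M[0,0])))
c=dict(np.load("w8.npz")); W=toolpt(c,[(246,206),(317.5,206),(246,250),(318,250)],M,p,2,76.9); print(W.round(1))
E
```

```text
w6.npz [ 609.35445312 -169.45394531] [71.14012207 31.95097656] 9.78756046295166
w8.npz [ 609.39511719 -169.07617188] [69.50622559 32.64023437] 9.593131065368652
tool x dir -170.09064865942847
[[ 33.4 -15.9  76.9]
 [ 33.4  14.5  76.9]
 [ 13.1 -16.5  76.9]
 [ 13.1  15.3  76.9]]
```

```bash
python3 -c "
from h import *
print(tool()[0]); go([(608.6,-168.4,258),(608.6,-168.4,185)],189.7)"
```

```text
[609.48118251 -48.90305818 259.22092995]
off [  2.14 -11.76   0.12]
off [  2.14 -11.76   7.42]
rot [ 0.01 -0.02  0.21]
```

Emit:
step_arm(plan=[{"offset":[0.6,-3,0],"rot":[0,0,0.2],"gripper":0.8},{"offset":[1.2,-6.5,0],"rot":[0,0,0.2],"gripper":0.8},{"offset":[1.8,-9.8,0.1],"rot":[0,0,0.2],"gripper":0.8},{"offset":[2.1,-11.5,0.2],"rot":[0,0,0.2],"gripper":0.8},{"offset":[2.15,-11.75,2],"rot":[0,0,0.2],"gripper":0.8},{"offset":[2.15,-11.75,4.5],"rot":[0,0,0.2],"gripper":0.8},{"offset":[2.15,-11.75,6.5],"rot":[0,0,0.2],"gripper":0.8},{"offset":[2.15,-11.75,7.2],"rot":[0,0,0.2],"gripper":0.8},{"offset":[2.15,-11.75,7.2],"rot":[0,0,0.2],"gripper":0.8},{"offset":[2.15,-11.75,7.2],"rot":[0,0,0.2],"gripper":0.8},{"offset":[2.15,-11.75,7.2],"rot":[0,0,0.2],"gripper":0.8},{"offset":[2.15,-11.75,7.2],"rot":[0,0,0.2],"gripper":0.8}])

```text
time_s: 18.25
eef_pos: [608.7, -169.2, 188.4]
ee_rot: [0.001, -0.084, 0.996, -0.0]
force: [-0.1, 0.4, -5.7]
grip_width: 0.15
grip_force: 89.4
```

```bash
python3 -c "
from h import *
for i in range(3): cam('scene')
print(tool()[0],sense()['force']); go([(608.6,-168.4,162)],189.7)"
```

```text
[ 608.52486498 -169.20979171  187.77300824] [ 0.81974685 -0.06947408 -6.55977757]
off [-0.02  0.08  2.58]
rot [-0.02  0.03 -0.05]
```

Emit:
step_arm(plan=[{"offset":[0,0.08,0.7],"rot":[0,0,0],"gripper":0.8},{"offset":[0,0.08,1.4],"rot":[0,0,0],"gripper":0.8},{"offset":[0,0.08,2],"rot":[0,0,0],"gripper":0.8},{"offset":[0,0.08,2.2],"rot":[0,0,0],"gripper":0.8},{"offset":[0,0.08,2.2],"rot":[0,0,0],"gripper":0.8},{"offset":[0,0.08,2.2],"rot":[0,0,0],"gripper":0.8},{"offset":[0,0.08,2.2],"rot":[0,0,0],"gripper":0.8},{"offset":[0,0.08,2.2],"rot":[0,0,0],"gripper":0.8}])

```text
time_s: 19.2
eef_pos: [608.4, -168.4, 165.6]
ee_rot: [0.0, -0.084, 0.996, -0.0]
force: [-0.3, 0.2, -6.6]
grip_width: 0.153
grip_force: 89.8
```

```bash
python3 - <<'E'
from meas import *
for i in range(4): cam('wrist')
p,M,s=tool(); print(p,s["force"],s["grip_force"]); go([(608.6,-168.4,162)],189.7)
c=cam("scene"); save(c,"s9"); im=cv2.imread("pics/s9.png")[210:330,130:290]; cv2.imwrite("pics/s9c.png",cv2.resize(im,None,fx=4,fy=4,interpolation=cv2.INTER_CUBIC))
c=cam("wrist"); save(c,"w9")
P=cloud(c);T=(P-p)@M;v=T[200:420:6,282];print(np.c_[np.arange(200,420,6),v.round(1)][:14])
E
```

```text
[ 608.32744584 -168.39115714  165.47914937] [ 0.40506689 -0.30752847 -6.553756  ] 89.78995084762573
off [-0.03 -0.01  0.35]
rot [-0.    0.   -0.05]
[[200.   33.7  -0.8  84.9]
 [206.   33.8  -0.8  75. ]
 [212.   30.7  -0.8  76.4]
 [218.   28.3  -0.8  75.6]
 [224.   25.6  -0.8  75.7]
 [230.   22.6  -0.8  76.3]
 [236.   19.8  -0.8  76.4]
 [242.   18.5  -0.8  72.7]
 [248.   18.8  -0.9  65.5]
 [254.   18.3  -0.9  60.5]
 [260.   18.4  -0.9  54.8]
 [266.   18.7  -0.9  48.9]
 [272.   18.8  -0.9  43.8]
 [278.   18.9  -0.9  39.3]]
```

View pics/s9c.png

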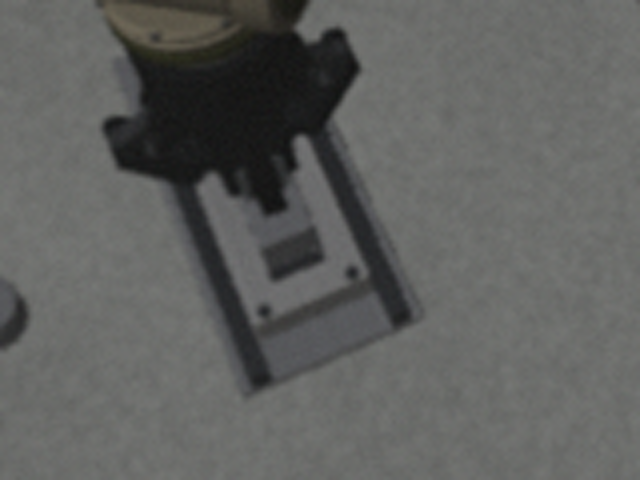

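The block hangs over the coupon, squared up with it, its end face at crop (292,255) with clear space all round. It is still about 13.5 mm up, so lowering 3.5 mm.

Emit:
step_arm(plan=[{"offset":[-0.04,0,0.15],"rot":[0,0,0],"gripper":0.8},{"offset":[-0.04,0,0.35],"rot":[0,0,0],"gripper":0.8},{"offset":[-0.04,0,0.35],"rot":[0,0,0],"gripper":0.8},{"offset":[-0.04,0,0.35],"rot":[0,0,0],"gripper":0.8},{"offset":[-0.04,0,0.35],"rot":[0,0,0],"gripper":0.8},{"offset":[-0.04,0,0.35],"rot":[0,0,0],"gripper":0.8},{"offset":[-0.04,0,0.35],"rot":[0,0,0],"gripper":0.8},{"offset":[-0.04,0,0.35],"rot":[0,0,0],"gripper":0.8}])

```text
time_s: 20.3
eef_pos: [608.7, -168.3, 161.9]
ee_rot: [0.0, -0.084, 0.996, -0.0]
force: [-0.1, -0.3, -6.4]
grip_width: 0.15
grip_force: 89.8
```

```bash
python3 - <<'E'
from meas import *
p,M,s=tool(); print(p,s["force"],s["grip_force"],np.abs(s["dq"]).max()); go([(608.6,-168.4,162)],189.7)
c=cam("scene"); P=cloud(c); 
for n,x,y,z in(("pin",481.5,-191.5,70),("small",602,-335,26),("hw",452,220,34),("roll",500,399,25)):
    m=(np.hypot(P[...,0]-x,P[...,1]-y)<62 if n=="roll" else np.hypot(P[...,0]-x,P[...,1]-y)<32)&(abs(P[...,2]-z)<7); print(n,m.sum(),P[m].mean(0).round(0) if m.any() else '')
# block foot vs coupon from scene depth: +x end
d=np.array([np.cos(np.radians(9.7)),np.sin(np.radians(9.7))]); q=P[...,:2]-[609.4,-168.3]; a=q@d; b=q@[-d[1],d[0]]
m=(abs(b)<12)&(a>20)&(a<45)&(P[...,2]>50)&(P[...,2]<95); print(m.sum(),a[m].max(),P[m][:,2].min(),P[m][:,2].max(), b[m].min(),b[m].max())
m=(a>25)&(a<45)&(abs(b)<30)&(P[...,2]>70)&(P[...,2]<95); print("top b range",np.percentile(b[m],[2,98]),np.percentile(P[m][:,2],[10,50,90]))
E
```

```text
[ 608.73575063 -168.34450433  161.94561275] [-0.11822942 -0.25112412 -6.36213811] 89.78999733924866 0.0011882813032314742
off [ 0.01 -0.   -0.01]
rot [-0.    0.01 -0.05]
pin 0 
small 210 [ 609. -338.   26.]
hw 227 [456. 222.  34.]
roll 678 [504. 402.  25.]
136 36.587720013649715 56.91625421074025 94.44017034830665 -11.811073488572081 11.948340845593382
top b range [-16.39118513  14.48020095] [74.35892786 83.47876153 86.46027552]
```

```bash
python3 -c "
from rig import *
print(finish_job())"
```

```text
the job is handed in; nothing more can be done
None
```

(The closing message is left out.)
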